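# Find the imager's reference-plate case that rattles and show it

## Task

Each of the three sealed grey cases in the slotted stand holds one of the gel imager's reference plates, and in one of them the plate has come out of its foam: draw a case straight up out of its slot by its top edge and give it a few short quick shakes lengthwise, and if it is quiet stand it back in the stand, until you have the one that rattles. Present that one so that it can be written up: finish while still holding it still and upright, a hand's breadth or more above the middle of the dark blue notebook, one of its broad faces turned squarely to the front edge of the bench. The two other cases must then stand fully down in slots of the stand, and nothing else on the bench may be knocked about.

Things in the scene. Friction and masses are not known exactly. Their poses are not given: they have to be found in the camera images.
- stand: Slotted aluminium stand, fixed to the bench, 124 (x) x 236 (y) x 46 mm (z). Origin at the middle of its underside, z up. Three slots run along its x, side by side, 72 mm apart along its y. A case in a slot stands with its centre at z = 53.5 mm and its top edge at z = 101 mm.
- slot_left (a point): Middle of the floor of the stand's slot at its y = +72 mm (left as seen from the robot), 6 mm above the bench. Same axes as the stand. Every slot is 24 mm wide, formed by two 8 mm thick comb plates at the stand's x = -36 and +36 mm, open upward, mouths rounded (5 mm radius), tops at z = 46 mm.
- slot_middle (a point): Middle of the floor of the stand's middle slot, 6 mm above the bench. Same axes as the stand. Lips 20 mm high across the stand's ends, at its x = -55.5 and +55.5 mm, 5 mm thick, leave a case 3 mm of play at either end.
- slot_right (a point): Middle of the floor of the stand's slot at its y = -72 mm (right as seen from the robot), 6 mm above the bench. Same axes as the stand.
- case_a_center (a point): Centre of one of three outwardly identical sealed flat cases of grey plastic, 100 wide (its x) x 20 thick (its y) x 95 mm high (its z, up), 0.38 to 0.45 kg in all. This point is 47.5 mm below its top edge. Starts in one slot of the stand, its x along the stand's x. Grip it across its 20 mm thickness at the top edge, of which 55 mm stand clear of the stand.
- case_b_center (a point): Centre of the second case, like case_a. Inside each case is a steel plate of 0.28 kg, firm in foam in two of them; in one it is loose, slides easily (friction about 0.12), and can travel 21 mm either way from the middle along the case's x (27 mm in all along z, 2 mm along y). Which case that is (a, b or c) and which slot it stands in vary from run to run; it cannot be seen, nor told by weight.
- case_c_center (a point): Centre of the third case, like case_a. When the loose one is shaken along its x, the plate slides from end to end and knocks. Both the knocks and the shift of its weight (21 mm either way of the middle, about 0.06 N m about the case's y) are felt as force and moment on the tool; after a stroke the plate stays at or near the end it was thrown to. A firm plate does neither.
- logbook_top (a point): Middle of the upper face of the closed dark blue notebook that lies on the bench to the right of the stand, 205 x 145 x 14 mm, 14 mm above the bench; z up.
- bench_axes (a point): No object: the directions of the bench. x points from its front edge (on the robot's side) straight to the back, y to the left along the edge, z up. The point lies on the bench top and never moves; the imager and the book shelf rise behind the bench from about 0.1 m behind it, so keep the hand in front of them.
- pen: Bystander: black-capped white marker lying on the bench, 134 mm long, 14 mm thick. Origin at its underside.
- vial: Bystander: small amber vial standing, 23 mm in diameter, 48 mm high. Origin at the middle of its underside.
- timer: Bystander: white kitchen-type lab timer, 66 x 72 x 22 mm. Origin at the middle of its underside.
- tape: Bystander: roll of tape lying flat, 58 mm in diameter, 18 mm high. Origin at its underside.

How it is judged (in metres and radians):
On the way, in this order (a step that is already met when the one before it is completed fails the run):
1. the case with the loose plate is held clear of the stand and its plate has been thrown to the +x end of the case (((distance between loose_plate_core and case_a_center below 0.045 m and height (world z) of case_a_center above 0.097 m and contact force between the fingers and case_a above 1 N and x of loose_plate_core in the frame of case_a_center above 0.014 m) or (distance between loose_plate_core and case_b_center below 0.045 m and height (world z) of case_b_center above 0.097 m and contact force between the fingers and case_b above 1 N and x of loose_plate_core in the frame of case_b_center above 0.014 m) or (distance between loose_plate_core and case_c_center below 0.045 m and height (world z) of case_c_center above 0.097 m and contact force between the fingers and case_c above 1 N and x of loose_plate_core in the frame of case_c_center above 0.014 m))).
2. the shaking has thrown the plate over to the other end (((distance between loose_plate_core and case_a_center below 0.045 m and height (world z) of case_a_center above 0.097 m and contact force between the fingers and case_a above 1 N and x of loose_plate_core in the frame of case_a_center below -0.014 m) or (distance between loose_plate_core and case_b_center below 0.045 m and height (world z) of case_b_center above 0.097 m and contact force between the fingers and case_b above 1 N and x of loose_plate_core in the frame of case_b_center below -0.014 m) or (distance between loose_plate_core and case_c_center below 0.045 m and height (world z) of case_c_center above 0.097 m and contact force between the fingers and case_c above 1 N and x of loose_plate_core in the frame of case_c_center below -0.014 m))).
3. and back again to the first end (((distance between loose_plate_core and case_a_center below 0.045 m and height (world z) of case_a_center above 0.097 m and contact force between the fingers and case_a above 1 N and x of loose_plate_core in the frame of case_a_center above 0.014 m) or (distance between loose_plate_core and case_b_center below 0.045 m and height (world z) of case_b_center above 0.097 m and contact force between the fingers and case_b above 1 N and x of loose_plate_core in the frame of case_b_center above 0.014 m) or (distance between loose_plate_core and case_c_center below 0.045 m and height (world z) of case_c_center above 0.097 m and contact force between the fingers and case_c above 1 N and x of loose_plate_core in the frame of case_c_center above 0.014 m))).
At the end, for the whole second after the job is handed in: The rattling case is held still in the gripper, centre within 60 mm of the notebook's middle seen from above and 130 mm or more above the bench, upright within 0.2 rad, broad face square to the front edge within 0.26 rad; the other two stand released, fully down in slots (((distance between loose_plate_core and case_a_center below 0.045 m and height (world z) of case_a_center above 0.13 m and horizontal distance between case_a_center and logbook_top below 0.06 m and angle between case_a_center's own z axis and vertical below 0.2 rad and angle between the y axis of case_a_center and the x axis of bench_axes, either way round below 0.26 rad and linear speed of case_a below 0.05 m/s and contact force between the fingers and case_a above 1 N and (z of case_b_center in the frame of stand below 0.06 m and angle between case_b_center's own z axis and vertical below 0.12 rad and x of case_b_center in the frame of stand between -0.012 and 0.012 m and y of case_b_center in the frame of stand between -0.08 and 0.08 m and angle between the y axis of case_b_center and the y axis of stand, either way round below 0.15 rad and contact force between the fingers and case_b below 0.2 N and linear speed of case_b below 0.03 m/s) and (z of case_c_center in the frame of stand below 0.06 m and angle between case_c_center's own z axis and vertical below 0.12 rad and x of case_c_center in the frame of stand between -0.012 and 0.012 m and y of case_c_center in the frame of stand between -0.08 and 0.08 m and angle between the y axis of case_c_center and the y axis of stand, either way round below 0.15 rad and contact force between the fingers and case_c below 0.2 N and linear speed of case_c below 0.03 m/s)) or (distance between loose_plate_core and case_b_center below 0.045 m and height (world z) of case_b_center above 0.13 m and horizontal distance between case_b_center and logbook_top below 0.06 m and angle between case_b_center's own z axis and vertical below 0.2 rad and angle between the y axis of case_b_center and the x axis of bench_axes, either way round below 0.26 rad and linear speed of case_b below 0.05 m/s and contact force between the fingers and case_b above 1 N and (z of case_a_center in the frame of stand below 0.06 m and angle between case_a_center's own z axis and vertical below 0.12 rad and x of case_a_center in the frame of stand between -0.012 and 0.012 m and y of case_a_center in the frame of stand between -0.08 and 0.08 m and angle between the y axis of case_a_center and the y axis of stand, either way round below 0.15 rad and contact force between the fingers and case_a below 0.2 N and linear speed of case_a below 0.03 m/s) and (z of case_c_center in the frame of stand below 0.06 m and angle between case_c_center's own z axis and vertical below 0.12 rad and x of case_c_center in the frame of stand between -0.012 and 0.012 m and y of case_c_center in the frame of stand between -0.08 and 0.08 m and angle between the y axis of case_c_center and the y axis of stand, either way round below 0.15 rad and contact force between the fingers and case_c below 0.2 N and linear speed of case_c below 0.03 m/s)) or (distance between loose_plate_core and case_c_center below 0.045 m and height (world z) of case_c_center above 0.13 m and horizontal distance between case_c_center and logbook_top below 0.06 m and angle between case_c_center's own z axis and vertical below 0.2 rad and angle between the y axis of case_c_center and the x axis of bench_axes, either way round below 0.26 rad and linear speed of case_c below 0.05 m/s and contact force between the fingers and case_c above 1 N and (z of case_a_center in the frame of stand below 0.06 m and angle between case_a_center's own z axis and vertical below 0.12 rad and x of case_a_center in the frame of stand between -0.012 and 0.012 m and y of case_a_center in the frame of stand between -0.08 and 0.08 m and angle between the y axis of case_a_center and the y axis of stand, either way round below 0.15 rad and contact force between the fingers and case_a below 0.2 N and linear speed of case_a below 0.03 m/s) and (z of case_b_center in the frame of stand below 0.06 m and angle between case_b_center's own z axis and vertical below 0.12 rad and x of case_b_center in the frame of stand between -0.012 and 0.012 m and y of case_b_center in the frame of stand between -0.08 and 0.08 m and angle between the y axis of case_b_center and the y axis of stand, either way round below 0.15 rad and contact force between the fingers and case_b below 0.2 N and linear speed of case_b below 0.03 m/s)))); the arm keeps its last pose, push and grip.
It fails at once if a bystander (marker, vial, timer, tape roll) is knocked more than 30 mm from its place (distance of any of pen, vial, timer, tape from where it was at the start of the episode above 0.03 m).
It fails at once if the notebook is shoved more than 30 mm (distance of logbook_top from where it was at the start of the episode above 0.03 m).
It also fails if it takes over 72 s, if anything falls off the work surface, if the arm or the gripper's body presses on something with over 40 N, if the wrist force passes 120 N, or if a joint passes its speed limit or range.

## Robot

A 6-joint arm with a two-finger parallel gripper is mounted at the origin on a cart in front of the work surface, level with it; the furniture and walls round the work are solid. World frame = base frame: x ahead of the robot, y to its left, z up, the work surface at z = 0. Lengths are in mm, angles in rad, forces in N, time in s.
With the tool pointing down it reaches from about 300 to 775 mm from the base axis. Payload 14.6 kg.
Tool frame: the origin (TCP) lies midway between the tips of the shut fingers; the grasp point (between the pads) lies 19 mm behind it (manip.hold_point_z is the distance from the TCP to the grasp point, in mm); z points along the fingers, y is the direction in which the jaws open and shut (so a half turn about z gives the same grasp; the last joint's range is limited). The gripper opens to 94 mm and grips with 3 to 60 N. Pads are 16 mm wide; open, the fingers measure 119 mm over their backs; the gripper's body (75 mm by 177 mm) begins 78 mm behind the grasp point.
Start: joints at [-1.192, 0.3, 1.521, -0, 1.321, -0.067], TCP at [237.141, -496.239, 205.446] pointing down, gripper open.
Joint ranges: [-3.03, 3.03], [-0.79, 2.21], [0.23, 2.52], [-1.04, 4.18], [0, 3.07], [-2.55, 2.55]. Speed limits (rad/s): [2.22, 2.22, 2.57, 3.14, 3.14, 3.14].

## Interface

Orientations are given as [roll, pitch, yaw] about the fixed x, y, z axes, in that order (R = Rz(yaw) Ry(pitch) Rx(roll)).
In Python, from cell import manip gives the robot as it stands.
- The arm moves only by the shell command python3 -m crank 'ROWS' [OPENING] [FORCE]. ROWS is JSON, a list of rows, each an object with "offset": the shift along the world's x, y, z in m, a list of three; "spin": the turn about the world's z in degrees. In form: [{"offset": [dx, dy, dz], "spin": spin}, ...]. A call has exactly 8 rows; each row is the pose to reach, as a shift and turn from the pose measured when the call began; what a row does not reach only later rows make up. A row lasts 1/12 s, in which the tool goes at most 41.7 mm and 7.16 degrees, less where a joint would pass 70% of its speed; a pose out of reach is approached as far as the arm can. A call with a gripper value outside its range is refused whole. OPENING is the opening, from 0 (shut) to 1 (fully open), set as the call begins (- or left out, the last holds). The fingers move at their own pace and stop on an object; FORCE is the grip in N (left out, the last holds). Time passes only in rows, so rows that repeat a pose let the fingers close, or fill a call up. It gives the time, the measured TCP pose, the force and the opening at its end, in the units of the state.
- manip.read_state(): the state, without advancing time (a new reading comes with each control period).
- manip.camera(name): name is "scene" or "side" or "wrist"; returns a dict with "pixels" (420x560x3 uint8, red, green, blue), "fx", "fy", "cx", "cy" (pixels), "extrinsics" (4x4, takes a point from world to camera coordinates); the wrist camera has in their place "hand_eye" (4x4, takes a point from camera to tool coordinates, whose origin is the TCP and whose axes are the flange's). Camera axes: x right, y down, z forward; pixel columns grow to the right and rows downward; lengths in mm; the calibration is good to about 2 mm. The wrist camera is an equidistant fisheye: a pixel r from the principal point sees the ray r / f radians off the axis. A picture is of the moment at which its call begins: read the wrist's pose just before it. There is no depth.
- manip.sign_off(): hands the job in, once; it reports no verdict.
Trained networks look in a picture, given as the dict that the camera call returned (one of the last four; its "shot" number tells which), for a name from the list of things; names that differ only in an ending like _2 or _b are one class to them, and where a whole thing is asked for, a point or a joint stands for the part that bears it (a point fixed in the world has none). Each returns a list of dicts, best first, with "conf" (0 to 1); they miss things now and then, are a little off and sometimes report something else, mostly with a low value. They report only what shows in the picture. A call takes as long as a camera call.
- manip.search_frame(picture, name): "location" ([x, y, z] in mm, in world coordinates, good to about 4 mm: the middle of the surface that is visible of it).
- manip.masks_of(picture, name): "mask" (420x560 bool, what is visible of it).
The state is a dict: "clock": time; "joints": joint angles; "qd": joint speeds; "effort": joint torques, N m; "eef_pos": TCP position; "eef_rot": TCP orientation; "wrist_force": force on the tool from outside, world axes, zero at the start; "moment": the same for the moment, N m; "finger_gap": finger opening in mm.
Only numpy, scipy, OpenCV 4.12 (cv2) and the standard library are available. Lean on these libraries where they do the work, as an engineer would, in place of code of your own. Each camera call takes 0.05 s, during which the arm holds its last target. There are 200 camera calls.

## Working session

There is one attempt and no reset: what is moved stays moved. The work goes in short steps, Python scripts to look and compute and a shell command to move; the robot and the scene stay as the last step left them, time stands still between calls to the robot, and variables do not carry over. Pictures are saved under pics/ and viewed, about 8 in all and at most 12, crops included, and the job is handed in when it is done.

```bash
ls; mkdir -p pics; python3 - <<'E'
from cell import manip
import cv2,numpy as np
s=manip.read_state();print(s)
for n in ("scene","side"):
    p=manip.camera(n); cv2.imwrite(f"pics/{n}0.png",p["pixels"][:,:,::-1])
    for o in ("stand","case_a","case_a_center","slot_left","slot_middle","slot_right","logbook_top","pen","vial","timer","tape","bench_axes"):
        try: print(n,o,[(np.round(d["location"]).tolist(),round(d["conf"],2)) for d in manip.search_frame(p,o)[:4]])
        except Exception as e: print(o,e)
E
```

```text
pics
{'clock': 0.0, 'joints': array([-1.19158799e+00,  3.00497401e-01,  1.52156158e+00, -1.90023719e-05,
        1.32068734e+00, -6.66030610e-02]), 'qd': array([-1.54041966e-03, -5.74491128e-04,  2.15551846e-03,  9.03508213e-04,
        9.19721808e-05,  2.09144108e-03]), 'effort': array([-2.00773713e-03, -5.31815743e+01, -3.52735770e+01,  7.07548088e-02,
        2.44024774e-02, -9.68717723e-05]), 'eef_pos': array([ 237.05228458, -496.01283831,  204.88015069]), 'eef_rot': array([-3.14044032e+00, -5.84159851e-05,  4.45816082e-01]), 'wrist_force': array([-0.6144497 ,  0.61457978, -0.04834422]), 'moment': array([ 0.03250488, -0.04575188,  0.00508991]), 'finger_gap': 94.17263077772674}
scene stand [([446.0, 174.0, 17.0], 0.95)]
case_a it knows: case_a_center, case_b_center, case_c_center, logbook_top, pen, slot_left, slot_middle, slot_right, stand, tape, timer, vial
scene case_a_center []
scene slot_left [([450.0, 172.0, 18.0], 0.79)]
scene slot_middle [([449.0, 174.0, 16.0], 0.89)]
scene slot_right []
scene logbook_top [([446.0, -94.0, 13.0], 0.86)]
scene pen [([427.0, 63.0, 11.0], 0.67)
[... 299 characters left out ...]
s: case_a_center, case_b_center, case_c_center, logbook_top, pen, slot_left, slot_middle, slot_right, stand, tape, timer, vial
side case_a_center [([450.0, 287.0, 90.0], 0.6)]
side slot_left [([446.0, 382.0, 8.0], 0.94)]
side slot_middle [([445.0, 384.0, 7.0], 0.86), ([547.0, 517.0, 18.0], 0.7)]
side slot_right [([444.0, 378.0, 5.0], 0.78)]
side logbook_top [([458.0, -61.0, 13.0], 0.82), ([446.0, 383.0, 12.0], 0.22)]
side pen [([452.0, 289.0, 91.0], 0.46)]
side vial []
side timer [([404.0, 540.0, 21.0], 0.59)]
side tape [([547.0, 514.0, 19.0], 0.7)]
bench_axes it knows: case_a_center, case_b_center, case_c_center, logbook_top, pen, slot_left, slot_middle, slot_right, stand, tape, timer, vial
```

View pics/scene0.png

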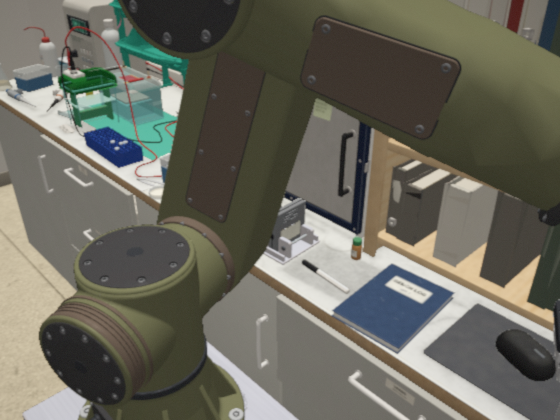

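View pics/side0.png

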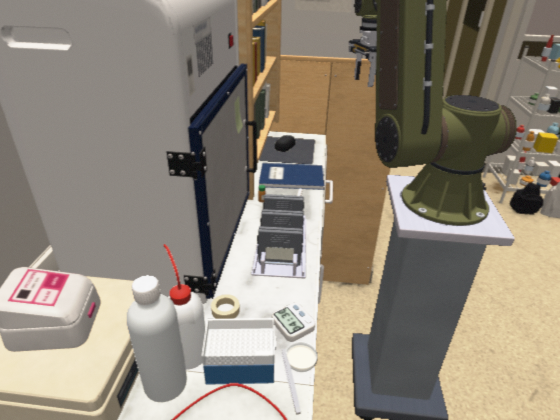

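The side view shows the stand at about px (280,240) with three cases and the notebook at (290,175). The scene view shows the pen at (325,275), the vial at (357,247) and the notebook at (395,303). Moving over them to look with the wrist camera.

```bash
python3 -m crank '[{"offset":[0.02,0.035,0.005],"spin":-3},{"offset":[0.04,0.07,0.01],"spin":-6},{"offset":[0.06,0.105,0.02],"spin":-9},{"offset":[0.08,0.14,0.03],"spin":-12},{"offset":[0.1,0.175,0.04],"spin":-15},{"offset":[0.12,0.21,0.05],"spin":-18},{"offset":[0.14,0.245,0.05],"spin":-21},{"offset":[0.15,0.28,0.05],"spin":-25.5}]' 0.45
python3 -m crank '[{"offset":[0.0,0.038,0],"spin":0},{"offset":[0,0.076,0],"spin":0},{"offset":[0,0.114,0],"spin":0},{"offset":[0.0,0.152,0],"spin":0},{"offset":[0,0.19,0],"spin":0},{"offset":[0,0.225,0],"spin":0},{"offset":[0,0.25,0],"spin":0},{"offset":[0,0.27,0],"spin":0}]'
cat > h.py <<'E'
from cell import manip
import cv2,numpy as np
from scipy.spatial.transform import Rotation as R
def look(name,objs=(),mk=True):
    s=manip.read_state(); p=manip.camera("wrist")
    T=np.eye(4);T[:3,:3]=R.from_euler('xyz',s["eef_rot"]).as_matrix();T[:3,3]=s["eef_pos"]
    cv2.imwrite(f"pics/{name}.png",p["pixels"][:,:,::-1])
    W=T@p["hand_eye"]
    print(np.round(s["eef_pos"],1),np.round(s["eef_rot"],3),"cam",np.round(W[:3,3]))
    for o in objs:
        print(o,[(np.round(d["location"]).tolist(),round(d["conf"],2)) for d in manip.search_frame(p,o)[:4]])
    return p,W
def ray(p,W,u,v,z):
    d=np.array([u-p["cx"],v-p["cy"]])/p["fx"];th=np.hypot(*d)
    c=np.r_[d/th*np.sin(th),np.cos(th)] if th>0 else np.array([0,0,1.])
    r=W[:3,:3]@c;o=W[:3,3];return o+r*(z-o[2])/r[2]
def toplane(p,W,z,x0,x1,y0,y1,mm=1.0):
    # rectified top-view at height z: columns = y decreasing, rows = x decreasing
    xs=np.arange(x1,x0,-mm);ys=np.arange(y1,y0,-mm)
    Y,X=np.meshgrid(ys,xs);P=np.stack([X,Y,np.full_like(X,z),np.ones_like(X)],-1)@np.linalg.inv(W).T
    rr=np.hypot(P[...,0],P[...,1]);th=np.arctan2(rr,P[...,2]);k=th/np.maximum(rr,1e-9)
    return cv2.remap(p["pixels"],(p["cx"]+p["fx"]*P[...,0]*k).astype(np.float32),(p["cy"]+p["fy"]*P[...,1]*k).astype(np.float32),cv2.INTER_LINEAR)
E
python3 - <<'E'
from h import *
look("w1",("stand","slot_middle","case_a_center","logbook_top","pen","vial","timer","tape"))
E
```

```text
clock: 1.77
eef_pos: [388.4, -214.4, 256.0]
eef_rot: [3.141, -0.001, -0.001]
wrist_force: [0.4, -0.8, 0.5]
finger_gap: 44.8
clock: 2.43
eef_pos: [388.1, 57.6, 256.3]
eef_rot: [3.141, -0.002, 0.0]
wrist_force: [0.5, -0.4, -1.1]
finger_gap: 42.4
[388.1  57.6 256.3] [ 3.141e+00 -2.000e-03  0.000e+00] cam [472.  58. 435.]
stand [([463.0, 185.0, 6.0], 0.58)]
slot_middle [([462.0, 190.0, 6.0], 0.9), ([465.0, -77.0, 17.0], 0.57)]
case_a_center [([458.0, 270.0, 81.0], 0.81)]
logbook_top [([468.0, -77.0, 12.0], 0.66), ([404.0, 508.0, 23.0], 0.5)]
pen [([437.0, 66.0, 10.0], 0.81), ([405.0, 509.0, 20.0], 0.32)]
vial [([538.0, 72.0, 50.0], 0.75)]
timer [([404.0, 512.0, 22.0], 0.6)]
tape [([548.0, 494.0, 13.0], 0.61)]
```

```bash
python3 -m crank '[{"offset":[0.0,0.035,0],"spin":0},{"offset":[0,0.07,0],"spin":0},{"offset":[0,0.105,0],"spin":0},{"offset":[0.0,0.14,0],"spin":0},{"offset":[0,0.175,0],"spin":0},{"offset":[0,0.2,0],"spin":0},{"offset":[0,0.21,0],"spin":0},{"offset":[0,0.21,0],"spin":0}]'
python3 - <<'E'
from h import *
p,W=look("w2",("stand","slot_middle","case_a_center","logbook_top","vial"))
# plane at case-top height, 0.5mm->  x 370..540, y 120..420
t=toplane(p,W,101,370,540,140,420,0.5)
cv2.imwrite("pics/t2.png",t[:,:,::-1])
v=cv2.hconcat([p["pixels"]]);cv2.imwrite("pics/both2.png",np.vstack([p["pixels"],cv2.copyMakeBorder(cv2.resize(t,(560,340)),0,0,0,0,0)])[:,:,::-1])
E
```

```text
clock: 3.55
eef_pos: [388.4, 265.8, 255.6]
eef_rot: [3.14, -0.001, -0.001]
wrist_force: [-0.0, -0.4, -0.3]
finger_gap: 42.1
[388.4 265.8 255.6] [ 3.14e+00 -1.00e-03 -1.00e-03] cam [473. 267. 434.]
stand [([464.0, 264.0, 7.0], 0.87)]
slot_middle [([461.0, 266.0, 8.0], 0.58)]
case_a_center [([454.0, 279.0, 103.0], 0.55)]
logbook_top [([465.0, -70.0, 13.0], 0.73), ([459.0, 266.0, 6.0], 0.5)]
vial [([534.0, 79.0, 39.0], 0.92)]
```

View pics/both2.png

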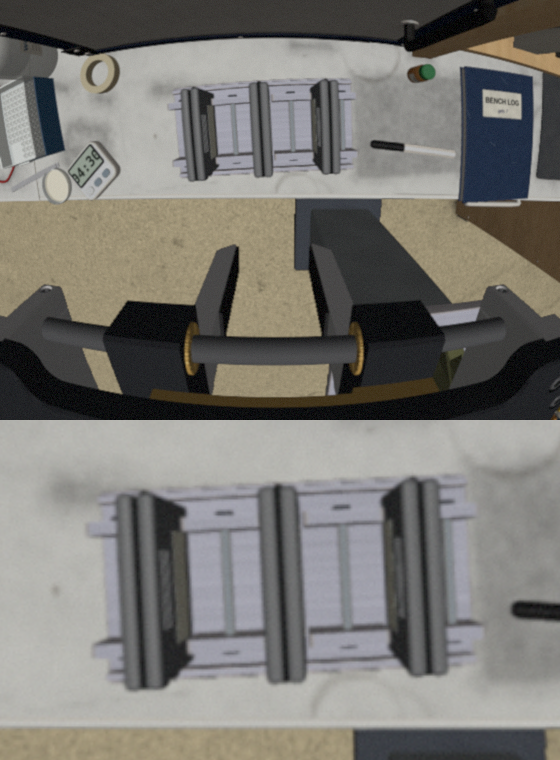

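The wrist view shows the three case tops as dark bars in the stand, yawed about +2.5°. Rectified centres are about left (455,350), middle (458,279) and right (461,207). The bench edge is parallel to world y. Next I check clearance behind.

```bash
python3 -m crank '[{"offset":[0.015,-0.01,0],"spin":0.5},{"offset":[0.03,-0.02,0],"spin":1},{"offset":[0.04,-0.03,-0.01],"spin":1.5},{"offset":[0.05,-0.04,-0.03],"spin":2},{"offset":[0.06,-0.05,-0.05],"spin":2.5},{"offset":[0.068,-0.058,-0.07],"spin":2.5},{"offset":[0.07,-0.059,-0.08],"spin":2.5},{"offset":[0.07,-0.059,-0.08],"spin":2.5}]'
python3 - <<'E'
from h import *
p,W=look("w3")
t=toplane(p,W,101,390,530,140,280,0.25)
a=np.zeros((600,800,3),np.uint8);a[:420,:560]=p["pixels"]
cv2.imwrite("pics/t3.png",t[:,:,::-1]);cv2.imwrite("pics/c3.png",np.hstack([cv2.resize(p["pixels"],(400,300)),cv2.resize(t,(300,300))])[:,:,::-1])
print("w2-like back edge:")
for u in (100,200,300,440,480): print(u,ray(p,W,u,45,0).round())
E
```

```text
clock: 4.52
eef_pos: [458.3, 203.7, 174.5]
eef_rot: [3.14, 0.001, 0.038]
wrist_force: [-0.1, -0.9, 0.3]
finger_gap: 42.4
[458.3 203.7 174.5] [3.14e+00 1.00e-03 3.80e-02] cam [543. 208. 353.]
w2-like back edge:
100 [630. 414.   0.]
200 [619. 290.   0.]
300 [621. 182.   0.]
440 [644.  17.   0.]
480 [658. -43.   0.]
```

View pics/c3.png

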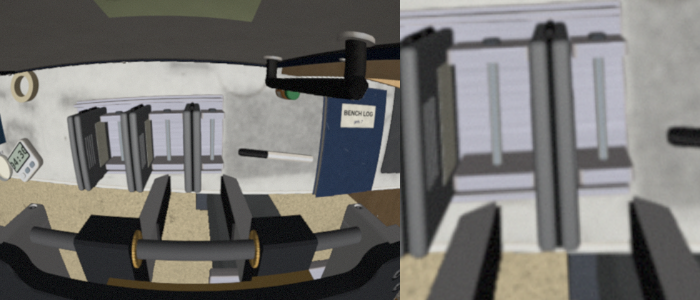

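```bash
python3 - <<'E'
from h import *
s=manip.read_state();p,W=look("w4")
for u,v in((150,95),(280,88),(370,95)): print(u,v,ray(p,W,u,v,0).round(),ray(p,W,u,v,30).round())
E
python3 -m crank '[{"offset":[0.003,0.0045,0],"spin":0.5},{"offset":[0.003,0.0045,-0.02],"spin":0.5},{"offset":[0.003,0.0045,-0.04],"spin":0.5},{"offset":[0.003,0.0045,-0.06],"spin":0.5},{"offset":[0.003,0.0045,-0.08],"spin":0.5},{"offset":[0.003,0.0045,-0.095],"spin":0.5},{"offset":[0.003,0.0045,-0.106],"spin":0.5},{"offset":[0.003,0.0045,-0.106],"spin":0.5}]'
python3 -m crank '[{"offset":[0,0,0],"spin":0},{"offset":[0,0,0],"spin":0},{"offset":[0,0,0],"spin":0},{"offset":[0,0,0],"spin":0},{"offset":[0,0,0],"spin":0},{"offset":[0,0,0],"spin":0},{"offset":[0,0,0],"spin":0},{"offset":[0,0,0],"spin":0}]' 0 50
```

```text
[458.5 204.5 176.1] [ 3.141 -0.     0.039] cam [543. 209. 355.]
150 95 [565. 348.   0.] [564. 336.  30.]
280 88 [573. 202.   0.] [570. 203.  30.]
370 95 [572. 103.   0.] [570. 112.  30.]
clock: 5.28
eef_pos: [461.2, 209.8, 70.1]
eef_rot: [3.141, -0.001, 0.049]
wrist_force: [-0.9, -0.3, -0.0]
finger_gap: 42.3
clock: 5.95
eef_pos: [461.7, 209.8, 71.0]
eef_rot: [3.141, -0.002, 0.049]
wrist_force: [-0.4, -2.2, 5.9]
finger_gap: 19.6
```

```bash
python3 -m crank '[{"offset":[0,0,0.005],"spin":0},{"offset":[0,0,0.02],"spin":0},{"offset":[0,0,0.045],"spin":0},{"offset":[0,0,0.07],"spin":0},{"offset":[0,0,0.095],"spin":0},{"offset":[-0.02,0,0.11],"spin":0},{"offset":[-0.05,0,0.12],"spin":0},{"offset":[-0.06,0,0.12],"spin":0}]'
python3 -m crank '[{"offset":[0,0,0],"spin":0},{"offset":[0,0,0],"spin":0},{"offset":[0.04,0,0],"spin":0},{"offset":[0.08,0,0],"spin":0},{"offset":[0.08,0,0],"spin":0},{"offset":[0.08,0,0],"spin":0},{"offset":[0.08,0,0],"spin":0},{"offset":[0.08,0,0],"spin":0}]'
python3 -c "
from cell import manip;s=manip.read_state();print(s['moment'],s['wrist_force'],s['eef_pos'])"
python3 -m crank '[{"offset":[-0.04,0,0],"spin":0},{"offset":[-0.08,0,0],"spin":0},{"offset":[-0.08,0,0],"spin":0},{"offset":[-0.08,0,0],"spin":0},{"offset":[-0.08,0,0],"spin":0},{"offset":[-0.08,0,0],"spin":0},{"offset":[-0.08,0,0],"spin":0},{"offset":[-0.08,0,0],"spin":0}]'
python3 -c "
from cell import manip;s=manip.read_state();print(s['moment'],s['wrist_force'],s['eef_pos'])"
```

```text
clock: 6.62
eef_pos: [399.8, 209.9, 192.9]
eef_rot: [-3.141, -0.004, 0.049]
wrist_force: [-0.6, 0.5, -5.4]
finger_gap: 20.0
clock: 7.28
eef_pos: [479.4, 209.8, 192.6]
eef_rot: [-3.141, -0.003, 0.049]
wrist_force: [0.8, -0.2, -5.0]
finger_gap: 19.5
[-0.02456194  0.03349418  0.05125909] [ 0.81320622 -0.19790559 -4.95504647] [479.37756149 209.84219057 192.57782851]
clock: 7.95
eef_pos: [399.9, 209.8, 192.5]
eef_rot: [-3.141, -0.003, 0.049]
wrist_force: [0.6, -0.2, -4.5]
finger_gap: 19.6
[ 0.04698089 -0.03323526  0.00776387] [ 0.5899561  -0.24914311 -4.50386868] [399.85183874 209.78546821 192.46847845]
```

```bash
cat > m.py <<'E'
from cell import manip
import numpy as np
a=[];
for i in range(6): s=manip.read_state();a.append(s["moment"]);manip.camera("side")
print("moment",np.mean(a,0).round(3),np.std(a,0).round(3),np.round(s["eef_pos"],1))
E
python3 m.py
python3 -m crank '[{"offset":[0.04,0,0],"spin":0},{"offset":[0.08,0,0],"spin":0},{"offset":[0.08,0,0],"spin":0},{"offset":[0.08,0,0],"spin":0},{"offset":[0.08,0,0],"spin":0},{"offset":[0.08,0,0],"spin":0},{"offset":[0.08,0,0],"spin":0},{"offset":[0.08,0,0],"spin":0}]'
python3 m.py
python3 -m crank '[{"offset":[-0.04,0,0],"spin":0},{"offset":[-0.08,0,0],"spin":0},{"offset":[-0.08,0,0],"spin":0},{"offset":[-0.08,0,0],"spin":0},{"offset":[-0.08,0,0],"spin":0},{"offset":[-0.08,0,0],"spin":0},{"offset":[-0.08,0,0],"spin":0},{"offset":[-0.08,0,0],"spin":0}]'
python3 m.py
```

```text
moment [ 0.02  -0.027 -0.001] [0.024 0.018 0.019] [399.5 209.8 192.5]
clock: 8.92
eef_pos: [479.0, 210.0, 193.0]
eef_rot: [-3.141, -0.003, 0.05]
wrist_force: [-0.8, -0.0, -3.6]
finger_gap: 19.8
moment [0.025 0.082 0.013] [0.027 0.023 0.029] [479.3 209.9 192.7]
clock: 9.88
eef_pos: [399.9, 209.8, 192.5]
eef_rot: [-3.142, -0.003, 0.049]
wrist_force: [1.1, -0.3, -4.9]
finger_gap: 19.5
moment [ 0.041 -0.042 -0.018] [0.015 0.013 0.032] [399.5 209.8 192.5]
```

The 0.11 N m swing about y matches the plate shifting. As a control, a gentle move over the same distance should leave the moment unchanged.

```bash
python3 -m crank '[{"offset":[0.002,0,0],"spin":0},{"offset":[0.007,0,0],"spin":0},{"offset":[0.015,0,0],"spin":0},{"offset":[0.023,0,0],"spin":0},{"offset":[0.031,0,0],"spin":0},{"offset":[0.039,0,0],"spin":0},{"offset":[0.047,0,0],"spin":0},{"offset":[0.055,0,0],"spin":0}]'
python3 -m crank '[{"offset":[0.008,0,0],"spin":0},{"offset":[0.015,0,0],"spin":0},{"offset":[0.02,0,0],"spin":0},{"offset":[0.023,0,0],"spin":0},{"offset":[0.025,0,0],"spin":0},{"offset":[0.025,0,0],"spin":0},{"offset":[0.025,0,0],"spin":0},{"offset":[0.025,0,0],"spin":0}]'
python3 m.py
python3 -c "
from h import *
p,W=look('w5',('logbook_top','vial','pen'))"
```

```text
clock: 10.85
eef_pos: [455.4, 209.8, 192.4]
eef_rot: [-3.142, -0.002, 0.049]
wrist_force: [-0.0, -0.0, -4.4]
finger_gap: 19.8
clock: 11.52
eef_pos: [480.2, 209.8, 192.5]
eef_rot: [-3.141, -0.002, 0.049]
wrist_force: [0.2, 0.5, -4.2]
finger_gap: 19.8
moment [ 0.041 -0.028 -0.029] [0.019 0.031 0.03 ] [480.3 209.8 192.5]
[480.3 209.8 192.5] [-3.142e+00 -2.000e-03  4.900e-02] cam [564. 215. 371.]
logbook_top [([455.0, -83.0, 15.0], 0.78), ([438.0, 74.0, 12.0], 0.51), ([466.0, 272.0, 104.0], 0.45)]
vial [([548.0, 77.0, 34.0], 0.49)]
pen [([437.0, 73.0, 10.0], 0.9)]
```

View pics/w5.png

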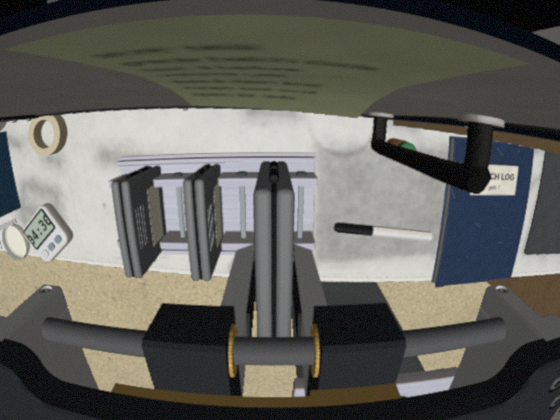

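The moment stayed at −0.03 after the gentle move, so this case has the loose plate. The picture shows the case in the fingers, two cases in the stand at px (140,220) and (205,220), and a black door handle near px (430,160). I'll locate the handle before turning beside it.

```bash
python3 -m crank '[{"offset":[-0.01,-0.01,0.005],"spin":0},{"offset":[-0.03,-0.035,0.01],"spin":0},{"offset":[-0.05,-0.065,0.01],"spin":0},{"offset":[-0.065,-0.095,0.01],"spin":0},{"offset":[-0.075,-0.12,0.01],"spin":0},{"offset":[-0.08,-0.135,0.01],"spin":0},{"offset":[-0.08,-0.14,0.01],"spin":0},{"offset":[-0.08,-0.14,0.01],"spin":0}]'
python3 - <<'E'
from h import *
a=manip.camera("scene");b=manip.camera("side")
def P(c):
    K=np.array([[c["fx"],0,c["cx"]],[0,c["fy"],c["cy"]],[0,0,1]]);return K@c["extrinsics"][:3]
for u,v in(((350,135),(256,122)),((345,195),(250,170))):
    x=cv2.triangulatePoints(P(a),P(b),np.float64(u),np.float64(v));print((x[:3]/x[3]).ravel().round())
p,W=look("w6",("logbook_top",))
m=manip.masks_of(p,"logbook_top")[0]["mask"]
cn=max(cv2.findContours(m.astype(np.uint8),0,2)[0],key=cv2.contourArea)[:,0]
q=np.array([ray(p,W,u,v,14)[:2] for u,v in cn],np.float32)
print(cv2.minAreaRect(q))
E
```

```text
clock: 12.68
eef_pos: [400.6, 69.1, 202.8]
eef_rot: [-3.141, -0.003, 0.047]
wrist_force: [0.4, 0.9, -4.5]
finger_gap: 19.5
[550. 122. 265.]
[561. 130. 126.]
[400.8  70.3 202.5] [-3.141e+00 -3.000e-03  4.900e-02] cam [485.  75. 381.]
logbook_top [([462.0, 217.0, 7.0], 0.72), ([467.0, -75.0, 16.0], 0.58), ([404.0, 488.0, 9.0], 0.43)]
((544.98583984375, 473.233642578125), (33.21049499511719, 4.922300338745117), 2.295833110809326)
```

```bash
python3 -m crank '[{"offset":[0,-0.015,0],"spin":6},{"offset":[0,-0.035,0],"spin":12},{"offset":[0,-0.06,0],"spin":18},{"offset":[0,-0.085,0],"spin":24},{"offset":[0,-0.11,0],"spin":30},{"offset":[0,-0.13,0],"spin":36},{"offset":[0,-0.145,0],"spin":42},{"offset":[0,-0.148,0],"spin":47}]'
python3 -m crank '[{"offset":[0.002,0,0],"spin":6},{"offset":[0.006,0,0],"spin":12},{"offset":[0.013,0,0],"spin":18},{"offset":[0.022,0,0],"spin":24},{"offset":[0.031,0,0],"spin":30},{"offset":[0.038,0,0],"spin":36},{"offset":[0.043,0,0],"spin":39},{"offset":[0.045,0,0],"spin":40}]'
python3 -m crank '[{"offset":[0,0,0],"spin":0},{"offset":[0,0,0],"spin":0},{"offset":[0,0,0],"spin":0},{"offset":[0,0,0],"spin":0},{"offset":[0,0,0],"spin":0},{"offset":[0,0,0],"spin":0},{"offset":[0,0,0],"spin":0},{"offset":[0,0,0],"spin":0}]'
python3 - <<'E'
from h import *
p,W=look("w7",("logbook_top","case_a_center","vial","pen"))
q=manip.camera("side");r=manip.camera("scene")
print("side",[(np.round(d["location"]).tolist(),round(d["conf"],2)) for d in manip.search_frame(q,"logbook_top")[:2]])
cv2.imwrite("pics/c7.png",np.hstack([cv2.resize(p["pixels"],(400,300)),cv2.resize(q["pixels"][80:290,180:460],(400,300))])[:,:,::-1])
E
```

```text
clock: 13.6
eef_pos: [400.8, -78.9, 202.1]
eef_rot: [-3.141, -0.002, 0.875]
wrist_force: [0.1, 0.3, -4.3]
finger_gap: 19.9
clock: 14.27
eef_pos: [446.5, -78.3, 201.7]
eef_rot: [-3.141, -0.002, 1.577]
wrist_force: [0.1, 0.4, -4.3]
finger_gap: 19.7
clock: 14.93
eef_pos: [446.5, -78.4, 201.8]
eef_rot: [-3.141, -0.002, 1.576]
wrist_force: [0.3, -0.2, -4.6]
finger_gap: 19.5
[446.5 -78.4 201.8] [-3.141e+00 -2.000e-03  1.576e+00] cam [446.   7. 381.]
logbook_top [([477.0, -73.0, 17.0], 0.62)]
case_a_center []
vial [([534.0, 66.0, 46.0], 0.6)]
pen [([432.0, 59.0, 11.0], 0.7)]
side [([459.0, -60.0, 14.0], 0.57)]
```

View pics/c7.png

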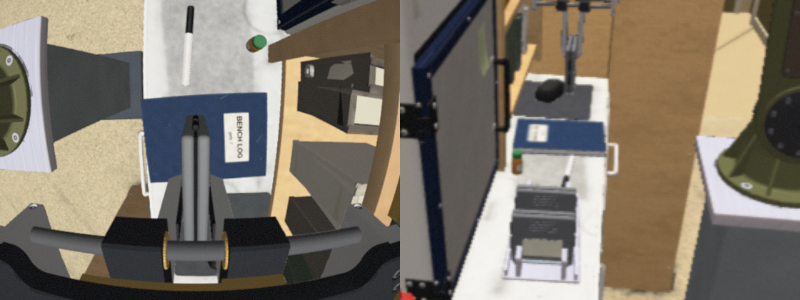

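The picture shows the case over the notebook with its edge toward the wrist camera, and the other two cases in the stand. I'll check the notebook's middle from its corners.

```bash
python3 - <<'E'
from h import *
p,W=look("w8")
for u,v in((142,98),(267,93),(150,177),(264,192)): print(u,v,ray(p,W,u*1.4,v*1.4,14).round())
E
python3 m.py
```

```text
[446.5 -78.3 201.7] [-3.141e+00 -2.000e-03  1.577e+00] cam [446.   7. 381.]
142 98 [361. -17.  14.]
267 93 [561.  -7.  14.]
150 177 [ 368. -153.   14.]
264 192 [ 572. -182.   14.]
moment [ 0.033 -0.086 -0.031] [0.034 0.025 0.039] [446.5 -78.3 201.7]
```

```bash
python3 -c "
from cell import manip;print(manip.sign_off());s=manip.read_state();print(s['clock'],s['finger_gap'],s['wrist_force'])"
```

```text
the job is handed in; nothing more can be done
None
the job is handed in; nothing more can be done
```

The job is handed in with the rattling case held still over the notebook. It was the first one I drew, from the right-hand slot.

- **Finding it:** I shook it lengthwise with four quick 80 mm strokes. The moment about y swung between about −0.03 and +0.08 N m, which matches the 0.116 N m expected from a loose plate. A gentle move over the same distance left the moment at −0.03, so the swing came from the plate sliding, not from the arm's position.
- **Holding pose:** The tool was at (446, −78, 202) mm at about 15 s, with 20 mm between the fingers. The case is upright, with its broad face within about 0.01 rad of square to the front edge. I estimate its centre at about 185 mm above the bench.
- **Over the notebook:** From its corners, the notebook's middle is near (465, −84) mm, so the case is about 20 mm off it. The network placed the middle anywhere from (459, −60) to (477, −73), and all of those are within the 60 mm limit. One outline fit from a network mask failed, so I did not use it.
- **Other objects:** I never touched the other two cases, and the last picture shows both still in the stand. The last picture shows the marker and vial in place; the timer and tape were not rechecked, but the arm did not go near them.

I did not shake the other two cases, since the first one rattled clearly.

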